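# Swap two parts baskets between their docks

### The arm

A 7-joint arm with a two-finger parallel gripper is mounted at the origin on the work surface. World frame = base frame: x ahead of the robot, y to its left, z up, the work surface at z = 0. Lengths are in m, angles in rad, forces in N, time in s.
With the tool pointing down it reaches from about 0.425 to 0.925 m from the base axis. Payload 6.8 kg.
Tool frame: the origin (TCP) lies at the very end of the fingers, on their centre line; the grasp point (between the pads) lies 19 mm behind it; z points along the fingers, y is the line along which they close (so a half turn about z gives the same grasp; the last joint's range is limited). The gripper opens to 85 mm and grips with 20 to 120 N. Pads are 22 mm wide; open, the fingers measure 114 mm over their backs; the gripper's body (76 mm by 85 mm) begins 54 mm behind the grasp point. The pads swing forward as they close: fully open they stand 13 mm farther back than shut.
Start: joints at [-1.42, 0.477, 0.022, 1.555, -0.011, 1.109, -0.083], TCP at [0.173, 0.653, 0.231] pointing down, gripper open.
Joint ranges: [-2.96, 2.96], [-0.34, 2.1], [-1.41, 1.46], [0.24, 2.44], [-1.37, 4.51], [0.17, 1.92], [-2.96, 2.96]. Speed limits (rad/s): [2.39, 2.39, 3.14, 3.14, 3.14, 3.14, 3.14].

### API

Orientations are given as a unit quaternion [w, x, y, z].
In Python, from station import readout, viewer, bot gives the robot as it stands. The module is installed in compiled form; this text tells all that it offers.
- The arm moves only by the shell command python3 -m handwheel 'ROWS' [FORCE]. ROWS is JSON, a list of rows, each a list of 3 entries, a list of its own where there are three numbers: the shift along the tool's x, y, z in mm, then the turn, a rotation vector about the tool's x, y, z in degrees, then the gripper command: -1 is fully open, 1 is shut, values between are in proportion. In form: [[[x, y, z], [ax, ay, az], grip], ...]. A call has 1 to 20 rows; each row is the pose to reach, as a shift and turn from the pose commanded when the call began, along the tool's axes at that moment; what a row does not reach only later rows make up. A row lasts 1/12 s, in which the tool goes at most 41.7 mm and 7.16 degrees, less where a joint would pass 70% of its speed; a pose out of reach is approached as far as the arm can. A call with a gripper value outside its range is refused whole. The fingers move at their own pace and stop on an object; FORCE is the grip in N (left out, the last holds). Time passes only in rows, so rows that repeat a pose let the fingers close. It gives the time, the measured TCP pose, the force and the opening at its end, in the units of the state.
- readout.get_obs(): the state, without advancing time (a new reading comes with each control period).
- viewer.read_camera(name): name is "scene" or "top" or "wrist"; returns a dict with "frame" (480x640x3 uint8, red, green, blue), "fx", "fy", "cx", "cy" (pixels), "rvec" (rotation vector, rad) and "tvec" (3), from world to camera coordinates, as OpenCV has them; the wrist camera has in their place "tool_from_camera" (4x4, takes a point from camera to tool coordinates, whose origin is the TCP and whose axes are the flange's). Camera axes: x right, y down, z forward; pixel columns grow to the right and rows downward; lengths in m; the calibration is good to about 2 mm. A picture is of the moment at which its call begins: read the wrist's pose just before it. There is no depth.
- bot.hand_in(): hands the job in, once; it reports no verdict.
Trained networks look in a picture, given as the dict that the camera call returned (one of the last four; its "shot" number tells which), for a name from the list of things; names that differ only in an ending like _2 or _b are one class to them, and where a whole thing is asked for, a point or a joint stands for the part that bears it (a point fixed in the world has none). Each returns a list of dicts, best first, with "score" (0 to 1); they miss things now and then, are a little off and sometimes report something else, mostly with a low value. They report only what shows in the picture. A call takes as long as a camera call. They do not tell look-alikes from the thing itself.
- viewer.search_frame(picture, target): "rect" ([centre column, centre row, width, height] in pixels, round what is visible of it).
- viewer.outline_of(picture, target): "mask" (480x640 bool, what is visible of it) and "rect" ([centre column, centre row, width, height] in pixels, round what is visible of it).
The state is a dict: "t": time; "q": joint angles; "joint_vel": joint speeds; "joint_torque": joint torques, N m; "eef_pos": TCP position; "tool_rot": TCP orientation; "contact_force": force on the tool from outside, world axes, zero at the start; "torque": the same for the moment, N m; "gripper_width": opening from 0.0 (shut) to 1.0 (fully open).
Only numpy, scipy, OpenCV 4.12 (cv2) and the standard library are available. Lean on these libraries where they do the work, as an engineer would, in place of code of your own. Each camera call takes 0.05 s, during which the arm holds its last target. There are 200 camera calls.

### The job

Swap the two wire baskets on the inspection bench: each must end up squarely in the dock where the other one stood, pushed fully home against the back stop. Slide them along the bench without lifting or tilting them, so that the turned parts inside stay standing, do not shift anything else on the bench, and let go at the end.

Things in the scene. Friction and masses are not known exactly. Their poses are not given: they have to be found in the camera images.
- basket_a: steel wire basket, sheet floor, 100 (x) x 140 (y) x 45 mm high, walls and floor 4 mm; origin centre of underside. A rim-high cross wall (x -12 to -8 mm) leaves an empty hand slot on the -x side, 34 (x) x 132 (y) mm inside, centre x -29 mm; the bay on the +x side holds two loose standing tall grooved sleeves (sleeve_1, sleeve_2). Starts in dock_a, slot to the open side; 0.45 kg
- basket_b: steel wire basket, sheet floor, 100 (x) x 140 (y) x 45 mm high, walls and floor 4 mm; origin centre of underside. A rim-high cross wall (x -12 to -8 mm) leaves an empty hand slot on the -x side, 34 (x) x 132 (y) mm inside, centre x -29 mm; the bay on the +x side holds two loose standing low flanged bushes (flange_1, flange_2). Starts in dock_b, slot to the open side; 0.45 kg
- dock_a: U of three fixed steel stops 14 mm high, 10 thick, round a thin black mat, open towards -x (the robot's side). Inner faces: back x +50 mm, sides y -79 and +79 mm (from x -30 to +50). Origin on the bench, where a basket's origin is when home against the back stop. It may be the left or the right one; the basket with the sleeves starts in it
- dock_b: U of three fixed steel stops 14 mm high, 10 thick, round a thin black mat, open towards -x (the robot's side). Inner faces: back x +50 mm, sides y -79 and +79 mm (from x -30 to +50). Origin on the bench, where a basket's origin is when home against the back stop. The other one; the basket with the flanged bushes starts in it
- sleeve_1: turned steel part, loose, standing in basket_a's bay: grooved sleeve, 40 mm diameter, 52 mm high; origin at the centre of its foot, z up its axis
- sleeve_2: turned steel part, loose, standing in basket_a's bay: grooved sleeve, 40 mm diameter, 52 mm high; origin at the centre of its foot, z up its axis
- flange_1: turned steel part, loose, standing in basket_b's bay: bush with a 44 mm flange at its foot, 28 mm neck, 30 mm high; origin at the centre of its foot, z up its axis
- flange_2: turned steel part, loose, standing in basket_b's bay: bush with a 44 mm flange at its foot, 28 mm neck, 30 mm high; origin at the centre of its foot, z up its axis
- plug: bystander, not to be moved: plug gauge standing upright between the docks, 44 mm diameter, 65 mm high; origin at the centre of its foot
- stray: bystander, not to be moved: grooved steel sleeve standing on the bench near the robot, 40 mm diameter, 52 mm high; origin at the centre of its foot
- case: bystander, not to be moved: closed black instrument case lying on the bench, 90 mm (x) by 130 mm (y) by 40 mm high; origin at the centre of its underside
- ring_gauge: bystander, not to be moved: steel ring gauge lying flat, 64 mm outer and 36 mm inner diameter, 22 mm high; origin at the centre of its underside
- caliper: bystander, not to be moved: digital caliper lying flat, 150 mm long along its x (from -75 to +75 mm), within y = -40 to +24 mm, 12 mm high; origin on the bench at mid-length
- wrench: bystander, not to be moved: spanner lying flat, 160 mm long along its x, at most 36 mm wide, under 15 mm high; origin at mid-length
Not all that is in view belongs to the job. Leave any orange or red look-alike of the sleeve_2 alone.

How it is judged:
By the outcome, as a careful person would: the job done as asked, in the order asked, and still so for the second after the job is handed in, with the robot touching nothing.
It also fails if it takes over 72 s, if anything falls off the work surface, if the arm or the gripper's body presses on something with over 40 N, if the wrist force passes 120 N, or if a joint passes its speed limit or range.

## Working session

There is one attempt and no reset: what is moved stays moved. The work goes in short steps, Python scripts to look and compute and a shell command to move; the robot and the scene stay as the last step left them, time stands still between calls to the robot, and variables do not carry over. Pictures are saved under pics/ and viewed, on a budget of 10 in all, crops included, one or two more only if the job needs it, and the job is handed in when it is done.

```bash
mkdir -p pics; python3 - <<'E'
from station import readout, viewer, bot
import cv2,numpy as np
o=readout.get_obs()
print({k:np.round(v,3) for k,v in o.items()})
for n in ["scene","top"]:
    p=viewer.read_camera(n); cv2.imwrite(f"pics/{n}0.png",p["frame"][:,:,::-1])
    print(n,p["fx"],p["fy"],p["cx"],p["cy"],p["rvec"],p["tvec"],p["shot"])
    if n=="top":
        for t in ["basket_a","dock_a","sleeve_1","flange_1","plug","stray","case","ring_gauge","caliper","wrench"]:
            for r in viewer.search_frame(p,t)[:4]: print(t,round(r["score"],2),np.round(r["rect"],1))
E
```

```text
{'t': np.float64(0.0), 'q': array([-1.42 ,  0.478,  0.022,  1.556, -0.011,  1.109, -0.083]), 'joint_vel': array([-0.002, -0.001,  0.001, -0.   , -0.   ,  0.001,  0.001]), 'joint_torque': array([ 0.0000e+00, -5.9644e+01,  1.6080e+00, -2.8121e+01,  1.2000e-02,
        9.0000e-03,  0.0000e+00]), 'eef_pos': array([0.173, 0.652, 0.23 ]), 'tool_rot': array([-0.   ,  0.129,  0.992, -0.001]), 'contact_force': array([ 0.409, -0.552,  1.4  ]), 'torque': array([-0.075,  0.032,  0.02 ]), 'gripper_width': np.float64(1.0)}
scene 619.8990592778035 619.8990592778035 330.6342482323152 238.5589493202933 [ 2.29458303  1.17838922 -0.3656668 ] [-0.30434119 -0.31347826  1.65413696] 1
top 542.022917816508 542.022917816508 320.44553851003303 241.95882436114482 [ 2.14047166 -2.10446284  0.15107339] [0.01264425 0.54434121 1.29119141] 2
basket_a 0.68 [401.1 198.7  61.2  49.2]
basket_a 0.57 [260.8 197.4  63.1  56.4]
basket_a 0.39 [158.9 300.5  62.8  40.7]
dock_a 0.87 [401.4 195.9  72.4  46.1]
dock_a 0.6 [264.9 192.8  73.1  57. ]
sleeve_1 0.84 [201.3 184.9  19.5  19.9]
sleeve_1 0.59 [197.4 215.   21.4  12.6]
sleeve_1 0.53 [275.3 189.4  16.6  20.9]
sleeve_1 0.51 [250.2 185.2  17.2  18. ]
flange_1 0.71 [383.6 190.3  14.1  16.8]
flange_1 0.61 [259.9 195.9  66.7  58.1]
flange_1 0.58 [414.9 197.4  19.1  16.3]
plug 0.7 [335.5 197.3  20.   24.2]
plug 0.42 [385.1 189.4  13.9  18.1]
stray 0.6 [305.9 306.4  16.9  14. ]
stray 0.25 [158.8 301.2  60.3  37.9]
case 0.93 [160.4 301.4  59.7  43.2]
case 0.72 [497.7 307.4  36.   26.2]
ring_gauge 0.55 [499.4 308.   29.5  27. ]
caliper 0.57 [517.  212.4  38.7  53.4]
caliper 0.28 [274.6 187.6  13.5  25.2]
caliper 0.25 [158.2 300.7  60.3  42.6]
wrench 0.7 [151.3 203.2  38.2  57.5]
```

```bash
python3 - <<'E'
import cv2
a=cv2.imread("pics/top0.png"); c=a[130:350,110:560]
cv2.imwrite("pics/top0c.png",cv2.resize(c,None,fx=1.77,fy=1.77,interpolation=cv2.INTER_CUBIC))
E
```

```text
(no output)
```

View pics/top0c.png

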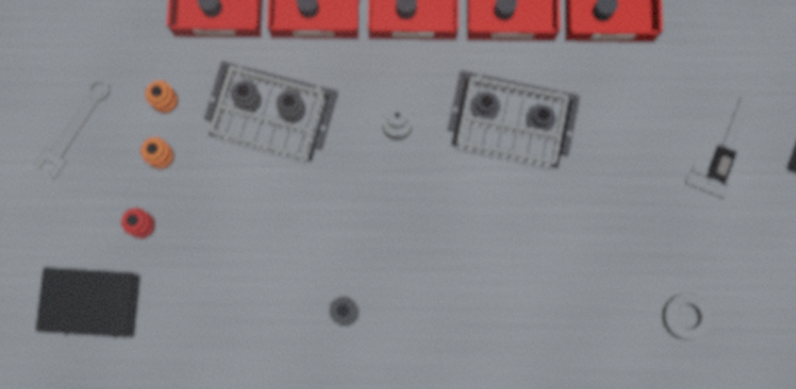

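View pics/scene0.png

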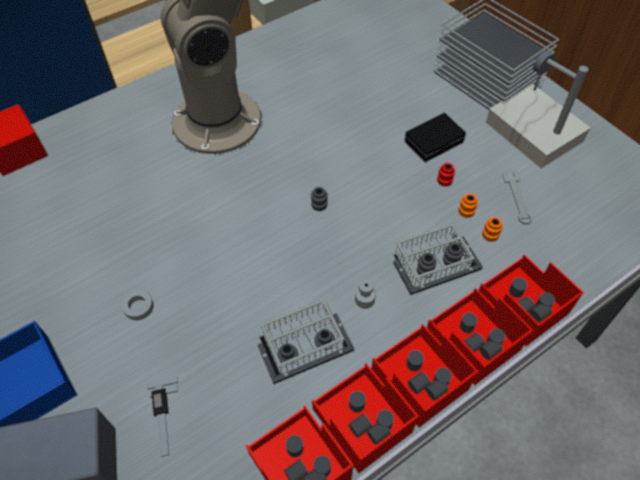

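The top view shows basket_a (dark sleeves) in the left dock around pixel (262,195), and basket_b (bushes) in the right dock around (400,197). The plug is at (335,197), the stray at (305,306), and the orange and red look-alikes sit on the left around (200,185–255). The scene view agrees with this.

```bash
cat > h.py <<'E'
import numpy as np,cv2
from scipy.spatial.transform import Rotation as R
from station import readout, viewer, bot
def quat(q): return R.from_quat([q[1],q[2],q[3],q[0]])
def rays(p,uv,obs=None):
    """camera centre and ray directions in world"""
    uv=np.atleast_2d(np.array(uv,float)); d=np.c_[(uv[:,0]-p["cx"])/p["fx"],(uv[:,1]-p["cy"])/p["fy"],np.ones(len(uv))]
    if "tool_from_camera" in p:
        T=np.eye(4);T[:3,:3]=quat(obs["tool_rot"]).as_matrix();T[:3,3]=obs["eef_pos"];T=T@np.array(p["tool_from_camera"])
        return T[:3,3],d@T[:3,:3].T
    M=cv2.Rodrigues(np.array(p["rvec"],float))[0]; return -M.T@np.array(p["tvec"]).ravel(),d@M
def onplane(p,uv,z,obs=None):
    c,d=rays(p,uv,obs); z=np.broadcast_to(z,len(d)); return (c+d*((z-c[2])/d[:,2])[:,None])
def proj(p,X,obs=None):
    X=np.atleast_2d(X)
    if "tool_from_camera" in p:
        T=np.eye(4);T[:3,:3]=quat(obs["tool_rot"]).as_matrix();T[:3,3]=obs["eef_pos"];T=np.linalg.inv(T@np.array(p["tool_from_camera"]))
        r,t=cv2.Rodrigues(T[:3,:3])[0],T[:3,3]
    else: r,t=np.array(p["rvec"],float),np.array(p["tvec"],float)
    K=np.array([[p["fx"],0,p["cx"]],[0,p["fy"],p["cy"]],[0,0,1]])
    return cv2.projectPoints(X.astype(float),r,t,K,None)[0].reshape(-1,2)
def yaw(obs):  # world heading of tool y, deg ; roll check
    m=quat(obs["tool_rot"]).as_matrix(); return np.degrees(np.arctan2(m[1,1],m[0,1]))
def goto(x,y,z,yw):
    """shift (mm) and turn (deg) in present tool axes to bring the TCP to x,y,z with tool y heading yw, pointing straight down"""
    o=readout.get_obs(); m=quat(o["tool_rot"]); a=np.radians(yw)
    Y=np.array([np.cos(a),np.sin(a),0]);Z=np.array([0,0,-1.]);X=np.cross(Y,Z)
    G=R.from_matrix(np.c_[X,Y,Z])
    s=m.inv().apply(np.array([x,y,z])-o["eef_pos"])*1000; r=(m.inv()*G).as_rotvec(degrees=True)
    print("now",np.round(o["eef_pos"],4),"yaw",round(yaw(o),2),"t",round(float(o["t"]),2),"shift",s.round(1),"turn",r.round(2)); return s,r
E
python3 - <<'E'
from h import *
p=viewer.read_camera("top")
c=np.array
f=lambda l:c(l)/1.77+[110,130]
print("A rim",onplane(p,f([(225,63),(335,90),(310,160),(208,133)]),.045).round(3).tolist())
print("B rim",onplane(p,f([(460,72),(577,96),(557,166),(453,146)]),.045).round(3).tolist())
print("plug foot/stray/case/ring",onplane(p,[(335,204),(305.9,307),(160,301),(499,308)],[0,.03,.04,.01]).round(3).tolist())
print("orange,red",onplane(p,[(201,185),(198,216),(188,256)],.03).round(3).tolist())
print("caliper wrench",onplane(p,[(517,212),(151,203)],.0).round(3).tolist())
print("bins edge",onplane(p,f([(170,38),(660,40)]),.0).round(3).tolist())
r=goto(.60,.12,.33,0)
E
```

```text
A rim [[0.738, 0.237, 0.045], [0.699, 0.078, 0.045], [0.597, 0.111, 0.045], [0.634, 0.257, 0.045]]
B rim [[0.728, -0.099, 0.045], [0.695, -0.264, 0.045], [0.594, -0.235, 0.045], [0.62, -0.09, 0.045]]
plug foot/stray/case/ring [[0.652, -0.013, 0.0], [0.385, 0.055, 0.03], [0.392, 0.412, 0.04], [0.392, -0.42, 0.01]]
orange,red [[0.69, 0.33, 0.03], [0.609, 0.333, 0.03], [0.506, 0.353, 0.03]]
caliper wrench [[0.637, -0.478, 0.0], [0.648, 0.466, 0.0]]
bins edge [[0.79, 0.33, 0.0], [0.794, -0.396, 0.0]]
now [0.1727 0.6525 0.2313] yaw 75.17 t 0.65 shift [-549.3 -405.4  -98.7] turn [ 0.   -0.   75.17]
```

```bash
python3 - <<'E'
from h import *
p=viewer.read_camera("wrist"); print(np.round(p["tool_from_camera"],3),p["fx"],p["cx"],p["cy"])
E
```

```text
[[-0.    -0.957 -0.29   0.074]
 [ 1.    -0.    -0.    -0.001]
 [-0.    -0.29   0.957 -0.143]
 [ 0.     0.     0.     1.   ]] 344.54665350869334 321.55662147768146 237.90055804483444
```

```bash
python3 - <<'E'
from h import *
goto(.64,.17,.19,-13)
E
```

```text
now [0.1727 0.6525 0.2313] yaw 75.17 t 0.7 shift [-575.2 -346.9   41.3] turn [ 0.   -0.   88.17]
```

```bash
R='[[-575,-347,41],[0,0,88],0.4]'; python3 -m handwheel '[[[-575,-347,41],[0,0,88],0.4],[[-575,-347,41],[0,0,88],0.4],[[-575,-347,41],[0,0,88],0.4],[[-575,-347,41],[0,0,88],0.4],[[-575,-347,41],[0,0,88],0.4],[[-575,-347,41],[0,0,88],0.4],[[-575,-347,41],[0,0,88],0.4],[[-575,-347,41],[0,0,88],0.4],[[-575,-347,41],[0,0,88],0.4],[[-575,-347,41],[0,0,88],0.4],[[-575,-347,41],[0,0,88],0.4],[[-575,-347,41],[0,0,88],0.4],[[-575,-347,41],[0,0,88],0.4],[[-575,-347,41],[0,0,88],0.4],[[-575,-347,41],[0,0,88],0.4],[[-575,-347,41],[0,0,88],0.4],[[-575,-347,41],[0,0,88],0.4],[[-575,-347,41],[0,0,88],0.4],[[-575,-347,41],[0,0,88],0.4],[[-575,-347,41],[0,0,88],0.4]]'
python3 - <<'E'
from h import *
goto(.64,.17,.19,-13)
o=readout.get_obs(); print(o["q"].round(3),o["gripper_width"])
p=viewer.read_camera("wrist"); cv2.imwrite("pics/w1.png",p["frame"][:,:,::-1]); print(p["shot"])
import pickle; pickle.dump((p,o),open("w1.pkl","wb"))
E
```

```text
t: 2.37
eef_pos: [0.6389, 0.1719, 0.1901]
tool_rot: [-0.001, 0.781, 0.625, 0.0]
contact_force: [-0.8, 0.3, -0.3]
gripper_width: 0.299
now [0.6389 0.1719 0.1901] yaw -12.7 t 2.37 shift [-1.6  1.5  0.1] turn [-0.06 -0.05  0.3 ]
[-0.693  0.529  0.481  1.654 -0.278  1.027 -0.345] 0.2991435453168829
5
```

View pics/w1.png

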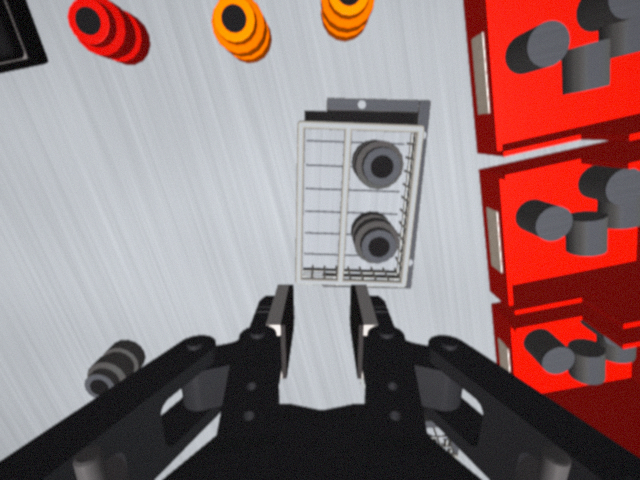

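The wrist view shows basket_a's rim corners at about (300,121), (424,125), (405,287) and (295,282). The slot is on the left (robot) side, and both sleeves stand at (378,163) and (378,238).

```bash
cat >> h.py <<'E'
from scipy.optimize import least_squares
def fit(p,o,uv,loc,x0):
    loc=np.array(loc,float)
    def W(v):
        a=np.radians(v[2]);c,s=np.cos(a),np.sin(a); return np.c_[v[0]+c*loc[:,0]-s*loc[:,1],v[1]+s*loc[:,0]+c*loc[:,1],loc[:,2]]
    f=lambda v:(proj(p,W(v),o)-np.array(uv)).ravel()
    r=least_squares(f,x0,x_scale=[.01,.01,1]); print("pose",r.x.round(4),"res px",r.fun.reshape(-1,2).round(1).tolist()); return r.x
RIM=[(-.05,.07,.045),(.05,.07,.045),(.05,-.07,.045),(-.05,-.07,.045)]
E
python3 - <<'E'
from h import *; import pickle
p,o=pickle.load(open("w1.pkl","rb"))
fit(p,o,[(300,121),(424,125),(405,287),(295,282)],RIM,[.667,.17,-13])
print(onplane(p,[(300,121),(424,125),(405,287),(295,282)],.045,o).round(4).tolist())
g=cv2.resize(p["frame"][85:300,285:445],None,fx=2.75,fy=2.75,interpolation=cv2.INTER_CUBIC)[:,:,::-1]
cv2.imwrite("pics/w1c.png",g)
E
```

```text
pose [  0.6689   0.1763 -15.1208] res px [[-1.2, -1.0], [0.8, 0.6], [0.0, -0.0], [0.3, 0.6]]
[[0.6396, 0.2561, 0.045], [0.7348, 0.2315, 0.045], [0.6988, 0.0957, 0.045], [0.6022, 0.1225, 0.045]]
```

View pics/w1c.png

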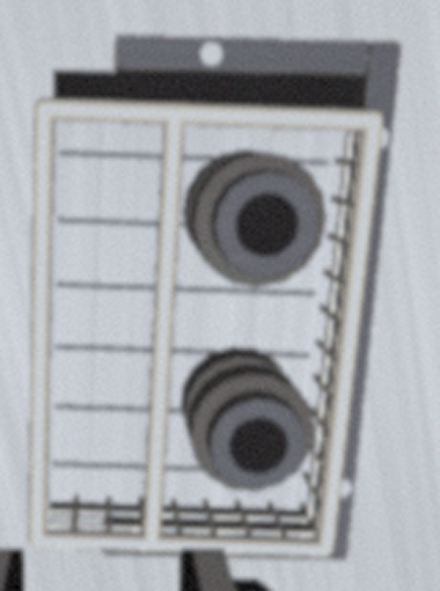

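```bash
python3 - <<'E'
from h import *; import pickle
p,o=pickle.load(open("w1.pkl","rb"))
b=fit(p,o,[(298.1,121),(424.3,125),(406.1,286.1),(296.6,284.3)],RIM,[.667,.17,-13])
d=fit(p,o,[(430.5,100.3),(326.8,98.5)],[(.06,.089,.014),(-.03,.089,.014)],[.667,.17,-13])
d=fit(p,o,[(430.5,100.3),(326.8,98.5),(409.9,287.9)],[(.06,.089,.014),(-.03,.089,.014),(.06,-.089,.014)],[.667,.17,-13])
a=np.radians(b[2]);
g=b[:2]+np.array([np.cos(a),np.sin(a)])*-.048; print("grip",g)
goto(g[0],g[1],.1,b[2]); goto(g[0],g[1],.011,b[2])
E
```

```text
pose [  0.6691   0.176  -14.3725] res px [[-0.1, 0.2], [-0.2, 0.0], [0.3, 0.5], [0.0, -0.7]]
pose [  0.6726   0.1767 -13.6733] res px [[0.4, 0.0], [-0.4, -0.0]]
pose [  0.672    0.1773 -14.0597] res px [[0.2, 0.0], [-0.6, -0.8], [0.5, 1.1]]
grip [0.62258584 0.18796236]
now [0.6387 0.1722 0.1902] yaw -12.66 t 2.42 shift [ 11.7 -19.1  90.2] turn [-0.06 -0.06  1.71]
now [0.6387 0.1722 0.1902] yaw -12.66 t 2.42 shift [ 11.6 -19.  179.2] turn [-0.06 -0.06  1.71]
```

```bash
python3 - <<'E'
from h import *
goto(.63,-.19,.19,-11)
E
```

```text
now [0.6387 0.1722 0.1902] yaw -12.66 t 2.42 shift [-3.553e+02  7.090e+01 -2.000e-01] turn [-0.06 -0.06 -1.66]
```

```bash
python3 -m handwheel '[[[-40,8,0],[0,0,-1],0.4],[[-80,16,0],[0,0,-2],0.4],[[-120,24,0],[0,0,-2],0.4],[[-160,32,0],[0,0,-2],0.4],[[-200,40,0],[0,0,-2],0.4],[[-240,48,0],[0,0,-2],0.4],[[-280,56,0],[0,0,-2],0.4],[[-320,64,0],[0,0,-2],0.4],[[-355,71,0],[0,0,-2],0.4],[[-355,71,0],[0,0,-2],0.4],[[-355,71,0],[0,0,-2],0.4],[[-355,71,0],[0,0,-2],0.4],[[-355,71,0],[0,0,-2],0.4]]'
python3 - <<'E'
from h import *
goto(.63,-.19,.19,-11)
o=readout.get_obs(); print(o["q"].round(3),abs(o["joint_vel"]).max())
p=viewer.read_camera("wrist"); cv2.imwrite("pics/w2.png",p["frame"][:,:,::-1]); print(p["shot"])
import pickle; pickle.dump((p,o),open("w2.pkl","wb"))
r=viewer.search_frame(p,"basket_b")[0]["rect"]; print(r)
c,w=np.array(r[:2]),np.array(r[2:]); t=(c-w/2-30).clip(0).astype(int); b=(c+w/2+30).astype(int); print(t,b)
g=p["frame"][t[1]:b[1],t[0]:b[0],::-1]; cv2.imwrite("pics/w2c.png",cv2.resize(g,None,fx=2.5,fy=2.5,interpolation=cv2.INTER_CUBIC))
E
```

```text
t: 3.5
eef_pos: [0.6308, -0.1887, 0.1902]
tool_rot: [-0.001, 0.769, 0.639, 0.001]
contact_force: [0.2, 0.5, -0.1]
gripper_width: 0.301
now [ 0.6308 -0.1887  0.1902] yaw -10.6 t 3.5 shift [-1.4 -0.6  0.2] turn [-0.02 -0.09  0.4 ]
[-0.163  0.53   0.514  1.664 -0.297  1.026  0.262] 0.005584798617027734
6
[358.0, 191.2, 127.0, 170.5]
[264  75] [451 306]
```

View pics/w2c.png

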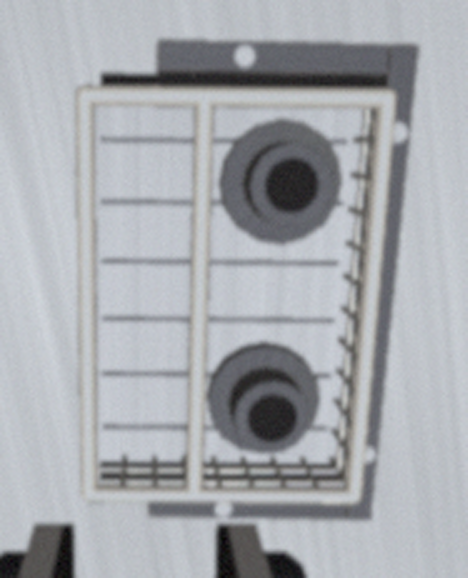

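The crop shows basket_b with both bushes standing. Rim corners in crop pixels are (77,88), (395,91), (360,503), (82,499). The outer corners of the dock stops are (158,41), (418,44), (371,518), (148,514).

```bash
python3 - <<'E'
from h import *; import pickle
p,o=pickle.load(open("w2.pkl","rb"))
f=lambda l:np.array(l)/2.5+[264,75]
b=fit(p,o,f([(77,88),(395,91),(360,503),(82,499)]),RIM,[.66,-.17,-11])
d=fit(p,o,f([(158,41),(418,44),(371,518),(148,514)]),[(-.03,.089,.014),(.06,.089,.014),(.06,-.089,.014),(-.03,-.089,.014)],[.66,-.17,-11])
a=np.radians(b[2]);
g=b[:2]+np.array([np.cos(a),np.sin(a)])*-.048; print("grip",g)
goto(g[0],g[1],.012,b[2])
E
```

```text
pose [  0.6617  -0.174  -11.124 ] res px [[-0.0, -0.2], [0.2, -0.2], [-0.3, -0.0], [0.1, 0.6]]
pose [  0.666   -0.1762 -11.511 ] res px [[-0.6, -1.0], [0.5, -0.5], [0.2, 0.9], [-0.1, 1.2]]
grip [ 0.61464159 -0.16475585]
now [ 0.6308 -0.1892  0.1902] yaw -10.62 t 3.6 shift [ 20.9 -20.3 178.2] turn [-0.02 -0.06  0.51]
```

```bash
python3 -m handwheel '[[[10,-9,35],[0,0,0],0.4],[[21,-18,70],[0,0,0.5],0.4],[[21,-18,100],[0,0,0.5],0.4],[[21,-18,125],[0,0,0.5],0.4],[[21,-18,145],[0,0,0.5],0.4],[[21,-18,160],[0,0,0.5],0.4],[[21,-18,170],[0,0,0.5],0.4],[[21,-18,178],[0,0,0.5],0.4],[[21,-18,178],[0,0,0.5],0.4],[[21,-18,178],[0,0,0.5],0.4]]' 60
python3 - <<'E'
from h import *
o=readout.get_obs();print(o["contact_force"].round(1),o["gripper_width"])
p=viewer.read_camera("wrist"); cv2.imwrite("pics/w3.png",p["frame"][60:400,180:480,::-1])
E
```

```text
t: 4.43
eef_pos: [0.6169, -0.168, 0.0128]
tool_rot: [0.0, 0.773, 0.634, 0.0]
contact_force: [0.6, 0.2, 0.1]
gripper_width: 0.299
[0.6 0.2 0.1] 0.2994501721398184
```

View pics/w3.png

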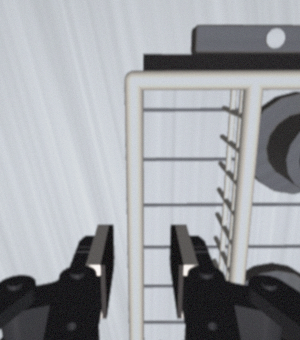

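The front wall lies between the fingers, about 3 mm toward the outer finger. I'll shift 3 mm and close.

```bash
python3 -m handwheel '[[[0,-3,0],[0,0,0],0.4],[[0,-3,0],[0,0,0],0.6],[[0,-3,0],[0,0,0],0.8],[[0,-3,0],[0,0,0],1],[[0,-3,0],[0,0,0],1],[[0,-3,0],[0,0,0],1],[[0,-3,0],[0,0,0],1]]' 60
python3 - <<'E'
from h import *
goto(.55,-.15,.0125,-11)
# grip point for basket parked at (.50,-.335) yaw -11.3
def grip(x,y,w):
    a=np.radians(w); return x-.048*np.cos(a),y-.048*np.sin(a)
d=(.664,-.175,-11.3); a=np.radians(d[2]); u=np.array([np.cos(a),np.sin(a)])
for c in (d[:2]-u*.12,(.50,-.335)):
    gx,gy=grip(*c,-11.3); print(c); goto(gx,gy,.0125,-11.3)
E
```

```text
t: 5.07
eef_pos: [0.614, -0.1675, 0.0131]
tool_rot: [0.0, 0.773, 0.634, 0.0]
contact_force: [-1.0, 1.0, 5.5]
gripper_width: 0.041
now [ 0.614  -0.1675  0.0131] yaw -11.32 t 5.07 shift [  4.6 -66.2   0.5] turn [ 0.06 -0.01 -0.32]
[ 0.54632624 -0.15148646]
now [ 0.614  -0.1675  0.0131] yaw -11.32 t 5.07 shift [   2.4 -117.5    0.5] turn [ 0.06 -0.01 -0.02]
(0.5, -0.335)
now [ 0.614  -0.1675  0.0131] yaw -11.32 t 5.07 shift [-186.6 -126.9    0.4] turn [ 0.06 -0.01 -0.02]
```

```bash
python3 -m handwheel '[[[0,-3,0],[0,0,0],1],[[0,-9,0],[0,0,0],1],[[0,-18,0],[0,0,0],1],[[0,-29,0],[0,0,0],1],[[0,-41,0],[0,0,0],1],[[0,-53,0],[0,0,0],1],[[0,-65,0],[0,0,0],1],[[0,-77,0],[0,0,0],1],[[-1,-89,0],[0,0,0],1],[[-4,-100,0],[0,0,0],1],[[-10,-109,0],[0,0,0],1],[[-19,-116,0],[0,0,0],1],[[-30,-120,0],[0,0,0],1],[[-42,-122,0],[0,0,0],1],[[-55,-123,0],[0,0,0],1],[[-68,-124,0],[0,0,0],1],[[-81,-124,0],[0,0,0],1],[[-94,-125,0],[0,0,0],1],[[-107,-125,0],[0,0,0],1],[[-120,-126,0],[0,0,0],1]]'
python3 -m handwheel '[[[-13,0,0],[0,0,0],1],[[-26,0,0],[0,0,0],1],[[-39,0,0],[0,0,0],1],[[-51,0,0],[0,0,0],1],[[-59,0,0],[0,0,0],1],[[-64,0,0],[0,0,0],1],[[-67,0,0],[0,0,0],1],[[-67,0,0],[0,0,0],1]]'
python3 - <<'E'
from h import *
p=viewer.read_camera("top"); o=readout.get_obs(); print(o["t"],o["eef_pos"].round(4),yaw(o).round(2),o["contact_force"].round(1),o["gripper_width"].round(3))
cv2.imwrite("pics/t4.png",cv2.resize(p["frame"][150:350,200:540,::-1],None,fx=2.3,fy=2.3,interpolation=cv2.INTER_CUBIC))
E
```

```text
t: 6.73
eef_pos: [0.468, -0.2574, 0.013]
tool_rot: [-0.001, 0.772, 0.635, 0.002]
contact_force: [4.2, 8.5, 12.9]
gripper_width: 0.033
t: 7.4
eef_pos: [0.4544, -0.3235, 0.0131]
tool_rot: [-0.001, 0.773, 0.635, 0.002]
contact_force: [2.0, 6.5, 12.8]
gripper_width: 0.035Traceback (most recent call last):
  File "<stdin>", line 2, in <module>
AttributeError: 'float' object has no attribute 'round'
```

```bash
python3 -m handwheel '[[[0,0,0],[0,0,0],0.8],[[0,0,0],[0,0,0],0.6],[[0,0,0],[0,0,0],0.4],[[0,0,0],[0,0,0],0.4],[[0,0,-12],[0,0,0],0.4],[[0,0,-35],[0,0,0],0.4],[[0,0,-65],[0,0,0],0.4],[[0,0,-95],[0,0,0],0.4],[[0,0,-120],[0,0,0],0.4],[[0,0,-120],[0,0,0],0.4]]'
python3 - <<'E'
from h import *
p=viewer.read_camera("wrist"); cv2.imwrite("pics/w4.png",p["frame"][:,:,::-1])
def grip(x,y,w):
    a=np.radians(w); return x-.050*np.cos(a),y-.050*np.sin(a)
gx,gy=grip(.670,.1763,-14.2); print(gx,gy)
goto(gx,gy,.11,-14.2)
goto(gx,gy,.0125,-14.2)
E
```

```text
t: 8.28
eef_pos: [0.4554, -0.3283, 0.1378]
tool_rot: [0.004, 0.774, 0.633, 0.002]
contact_force: [0.8, 0.3, 0.5]
gripper_width: 0.301
0.6215277325052431 0.18856536929394013
now [ 0.4546 -0.3273  0.1355] yaw -11.36 t 8.33 shift [538.7  61.9  25.1] turn [0.32 0.07 2.84]
now [ 0.4546 -0.3273  0.1355] yaw -11.36 t 8.33 shift [538.8  61.4 122.6] turn [0.32 0.07 2.84]
```

View pics/w4.png

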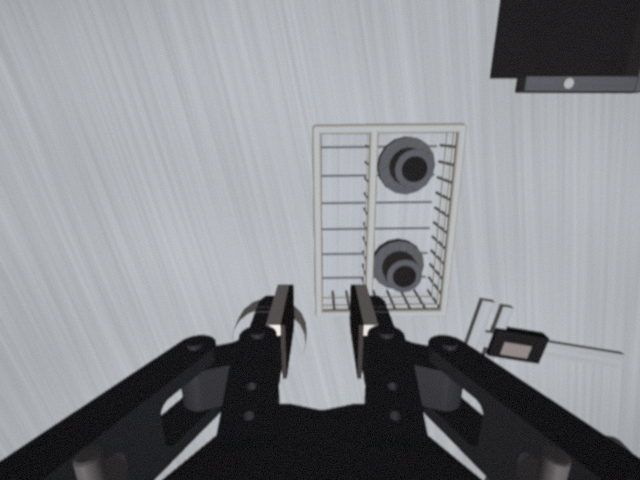

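Basket_b is parked with both bushes standing and clear of the ring and caliper. Next is basket_a.

```bash
python3 -m handwheel '[[[40,5,0],[0,0,0.5],0.4],[[80,10,0],[0,0,1],0.4],[[120,15,0],[0,0,1.5],0.4],[[160,20,0],[0,0,2],0.4],[[200,25,0],[0,0,2.5],0.4],[[240,30,0],[0,0,2.8],0.4],[[280,34,0],[0,0,2.8],0.4],[[320,38,0],[0,0,2.8],0.4],[[360,42,0],[0,0,2.8],0.4],[[400,46,0],[0,0,2.8],0.4],[[440,50,0],[0,0,2.8],0.4],[[480,55,0],[0,0,2.8],0.4],[[515,59,0],[0,0,2.8],0.4],[[539,61,0],[0,0,2.8],0.4],[[539,61,0],[0,0,2.8],0.4],[[539,61,20],[0,0,2.8],0.4],[[539,61,40],[0,0,2.8],0.4],[[539,61,40],[0,0,2.8],0.4],[[539,61,40],[0,0,2.8],0.4]]'
python3 - <<'E'
from h import *
goto(.6215,.1886,.0125,-14.2)
E
```

```text
t: 9.92
eef_pos: [0.6175, 0.1894, 0.0909]
tool_rot: [-0.0, 0.789, 0.614, -0.002]
contact_force: [0.9, 0.4, 0.4]
gripper_width: 0.299
now [0.6175 0.1894 0.0909] yaw -14.17 t 9.92 shift [ 0.5  4.4 78.4] turn [-0.18  0.16  0.03]
```

```bash
python3 -m handwheel '[[[0,4,15],[0,0,0],0.4],[[0,4,35],[0,0,0],0.4],[[0,4,52],[0,0,0],0.4],[[0,4,65],[0,0,0],0.4],[[0,4,74],[0,0,0],0.4],[[0,4,78],[0,0,0],0.4],[[0,4,78],[0,0,0],0.4],[[0,4,78],[0,0,0],0.4]]' 60
python3 - <<'E'
from h import *
o=readout.get_obs();print(o["contact_force"].round(1),yaw(o))
p=viewer.read_camera("wrist"); cv2.imwrite("pics/w5.png",p["frame"][60:400,180:480,::-1])
E
```

```text
t: 10.58
eef_pos: [0.6233, 0.1896, 0.0148]
tool_rot: [0.0, 0.789, 0.615, 0.0]
contact_force: [-1.0, -0.3, 0.1]
gripper_width: 0.3
[-1.  -0.3  0.1] -14.135680998311884
```

View pics/w5.png

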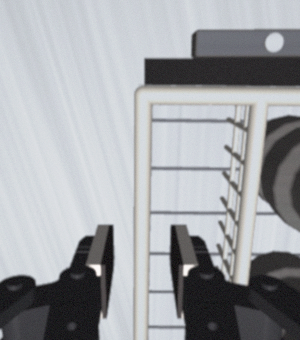

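```bash
python3 -m handwheel '[[[0,0,0],[0,0,0],0.6],[[0,0,0],[0,0,0],0.8],[[0,0,0],[0,0,0],1],[[0,0,0],[0,0,0],1],[[0,0,0],[0,0,0],1],[[0,-3,0],[0,0,0],1],[[0,-9,0],[0,0,0],1],[[0,-18,0],[0,0,0],1],[[0,-29,0],[0,0,0],1],[[0,-41,0],[0,0,0],1],[[0,-53,0],[0,0,0],1],[[0,-65,0],[0,0,0],1],[[0,-77,0],[0,0,0],1],[[0,-88,0],[0,0,0],1],[[0,-97,0],[0,0,0],1],[[0,-104,0],[0,0,0],1],[[0,-108,0],[0,0,0],1],[[0,-110,0],[0,0,0],1],[[0,-110,0],[0,0,0],1]]' 60
python3 - <<'E'
from h import *
o=readout.get_obs(); print(o["gripper_width"],o["contact_force"].round(1))
goto(.49,.03,.0145,-12.5)
goto(.501,-.1415,.0145,-11.3)
E
```

```text
t: 12.22
eef_pos: [0.5169, 0.2168, 0.0151]
tool_rot: [0.0, 0.789, 0.615, 0.001]
contact_force: [3.1, -1.0, 6.4]
gripper_width: 0.04
0.039995278022116595 [ 3.1 -1.   6.4]
now [0.5169 0.2168 0.0151] yaw -14.12 t 12.22 shift [-187.7   19.5    0.4] turn [ 0.13 -0.08 -1.62]
now [0.5169 0.2168 0.0151] yaw -14.12 t 12.22 shift [-3.513e+02  7.200e+01  2.000e-01] turn [ 0.13 -0.08 -2.82]
```

```bash
python3 -m handwheel '[[[-3,0,0],[0,0,0],1],[[-9,1,0],[0,0,0],1],[[-18,2,0],[0,0,0],1],[[-29,3,0],[0,0,0],1],[[-41,4,0],[0,0,0],1],[[-54,5,0],[0,0,-0.3],1],[[-67,6,0],[0,0,-0.5],1],[[-80,7,0],[0,0,-0.7],1],[[-93,8,0],[0,0,-0.9],1],[[-106,9,0],[0,0,-1],1],[[-119,11,0],[0,0,-1.2],1],[[-132,12,0],[0,0,-1.3],1],[[-145,13,0],[0,0,-1.4],1],[[-158,15,0],[0,0,-1.5],1],[[-171,17,0],[0,0,-1.6],1],[[-184,19,0],[0,0,-1.7],1],[[-197,22,0],[0,0,-1.8],1],[[-209,26,0],[0,0,-1.9],1],[[-221,30,0],[0,0,-2],1],[[-233,34,0],[0,0,-2.1],1]]'
python3 - <<'E'
from h import *
o=readout.get_obs(); print(o["gripper_width"],o["contact_force"].round(1))
goto(.501,-.1415,.0145,-11.3)
goto(.614,-.164,.0145,-11.3)
E
```

```text
t: 13.88
eef_pos: [0.4925, -0.014, 0.015]
tool_rot: [-0.002, 0.776, 0.631, 0.001]
contact_force: [-0.8, 9.9, 12.4]
gripper_width: 0.03
0.0302559629780017 [-0.8  9.9 12.4]
now [ 0.4925 -0.014   0.015 ] yaw -11.72 t 13.88 shift [-123.1   34.2   -0. ] turn [-0.04 -0.25 -0.42]
now [ 0.4925 -0.014   0.015 ] yaw -11.72 t 13.88 shift [-1.222e+02  1.494e+02 -1.000e-01] turn [-0.04 -0.25 -0.42]
```

```bash
python3 -m handwheel '[[[-12,4,0],[0,0,0],1],[[-24,8,0],[0,0,-0.2],1],[[-36,12,0],[0,0,-0.4],1],[[-48,16,0],[0,0,-0.4],1],[[-60,20,0],[0,0,-0.4],1],[[-72,24,0],[0,0,-0.4],1],[[-84,28,0],[0,0,-0.4],1],[[-95,31,0],[0,0,-0.4],1],[[-104,34,0],[0,0,-0.4],1],[[-111,36,0],[0,0,-0.4],1],[[-116,37,0],[0,0,-0.4],1],[[-118,37,0],[0,0,-0.4],1],[[-118,37,0],[0,0,-0.4],1],[[-118,37,0],[0,0,-0.4],1]]'
python3 - <<'E'
from h import *
o=readout.get_obs(); print(o["gripper_width"],o["contact_force"].round(1))
goto(.614,-.164,.0145,-11.3)
p=viewer.read_camera("top"); cv2.imwrite("pics/t6.png",cv2.resize(p["frame"][150:350,200:540,::-1],None,fx=2.3,fy=2.3,interpolation=cv2.INTER_CUBIC))
E
```

```text
t: 15.05
eef_pos: [0.5048, -0.1377, 0.015]
tool_rot: [-0.001, 0.774, 0.633, 0.001]
contact_force: [0.6, 6.9, 12.4]
gripper_width: 0.038
0.03808607833717817 [ 0.6  6.9 12.4]
now [ 0.5048 -0.1377  0.015 ] yaw -11.42 t 15.05 shift [ -4.1 112.3   0.5] turn [ 0.01 -0.2  -0.12]
```

View pics/t6.png

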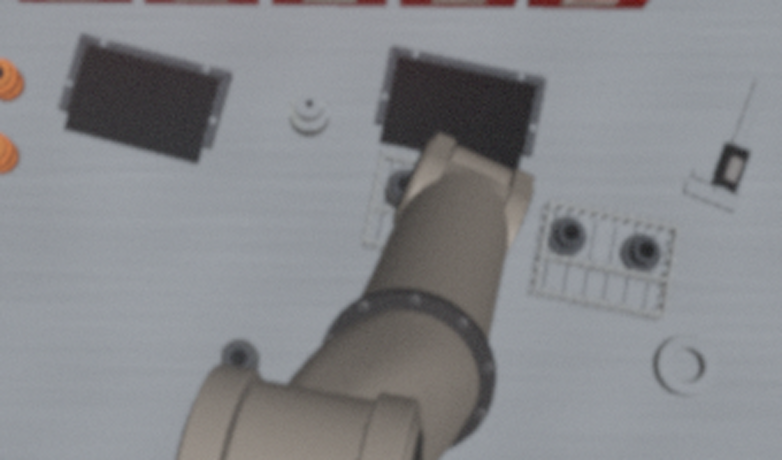

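The top view shows both docks free: the left one spans about (60–231, 36–150) and the right one (377–546, 47–155). Basket_a is in front of the right dock with the arm above it. Basket_b is parked, and the plug and stray are undisturbed.

```bash
python3 - <<'E'
from h import *
p=viewer.read_camera("top")
f=lambda l:np.array(l)/2.3+[200,150]
L=[(.06,.089,.014),(.06,-.089,.014),(-.03,.089,.014),(-.03,-.089,.014)]
da=fit(p,None,f([(84,36),(231,72),(60,108),(210,150)]),L,[.67,.17,-14])
db=fit(p,None,f([(392,47),(546,77),(377,125),(530,155)]),L,[.664,-.17,-11])
b=fit(p,None,f([(543,205),(677,231),(660,319),(529,295)]),RIM,[.5,-.33,-11])
r=viewer.search_frame(p,"plug"); print(onplane(p,[r[0]["rect"][:2]],.03) if r else r)
p=viewer.read_camera("wrist"); o=readout.get_obs(); 
import pickle; pickle.dump((p,o),open("w6.pkl","wb")); cv2.imwrite("pics/w6.png",p["frame"][:400,100:,::-1])
E
```

```text
pose [  0.6693   0.1758 -14.3344] res px [[-0.9, -0.8], [1.0, 0.7], [-0.6, 0.4], [0.6, -0.3]]
pose [  0.6626  -0.1765 -10.8176] res px [[-0.9, 0.0], [0.6, 0.3], [-1.1, -0.6], [1.4, 0.1]]
pose [   0.4954   -0.3238 -101.2017] res px [[10.5, -7.2], [-7.3, -10.1], [-9.5, 7.6], [6.4, 9.3]]
[[ 0.65922265 -0.01112764  0.03      ]]
```

View pics/w6.png

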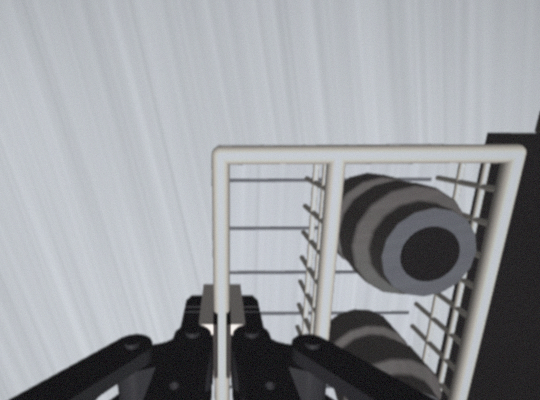

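```bash
python3 - <<'E'
from h import *; import pickle
p,o=pickle.load(open("w6.pkl","rb"))
b=fit(p,o,[(314,147),(626,146)],RIM[:2],[.55,-.15,-11])
a=np.radians(b[2]);u=np.array([np.cos(a),np.sin(a)]);v=np.array([-u[1],u[0]])
t=o["eef_pos"][:2]-b[:2]; print("TCP in basket",t@u,t@v,"yaw rel",b[2]-yaw(o))
for d in [(.6645,-.1758,-11.2)]:
    e=np.radians(d[2]); U=np.array([np.cos(e),np.sin(e)]);V=np.array([-U[1],U[0]]); w=b[:2]-np.array(d[:2]); print("basket in dock",w@U,w@V,b[2]-d[2])
E
```

```text
pose [  0.5502  -0.1482 -11.3368] res px [[-2.0, 0.0], [2.0, 0.5]]
TCP in basket -0.04662112894044535 0.0013187308350904759 yaw rel 0.07736821975989372
basket in dock -0.117446392238955 0.004920501778259772 -0.13684868563598762
```

```bash
python3 -m handwheel '[[[-1,3,0],[0,0,0],1],[[-2,9,0],[0,0,0],1],[[-4,18,0],[0,0,0],1],[[-4,28,0],[0,0,0],1],[[-4,39,0],[0,0,0],1],[[-4,50,0],[0,0,0],1],[[-4,61,0],[0,0,0],1],[[-4,72,0],[0,0,0],1],[[-4,82,0],[0,0,0],1],[[-4,91,0],[0,0,0],1],[[-4,98,0],[0,0,0],1],[[-4,103,0],[0,0,0],1],[[-4,106,0],[0,0,0],1],[[-4,107,0],[0,0,0],1],[[-4,107,0],[0,0,0],1]]' 90
python3 -m handwheel '[[[0,1,0],[0,0,0],1],[[0,2,0],[0,0,0],1],[[0,3,0],[0,0,0],1],[[0,4,0],[0,0,0],1],[[0,4,0],[0,0,0],1]]'
```

```text
t: 16.5
eef_pos: [0.601, -0.165, 0.015]
tool_rot: [-0.006, 0.775, 0.631, -0.003]
contact_force: [-21.3, 4.6, 31.9]
gripper_width: 0.031
t: 16.92
eef_pos: [0.6048, -0.1658, 0.015]
tool_rot: [-0.006, 0.775, 0.631, -0.003]
contact_force: [-21.4, 4.7, 31.2]
gripper_width: 0.032
```

```bash
python3 -m handwheel '[[[0,0,-0.5],[0,0,0],1],[[0,0,-0.5],[0,0,0],1]]'; python3 -m handwheel '[[[0,1,0],[0,0,0],1],[[0,2,0],[0,0,0],1],[[0,3,0],[0,0,0],1],[[0,4,0],[0,0,0],1],[[0,4,0],[0,0,0],1]]'
```

```text
t: 17.08
eef_pos: [0.6056, -0.166, 0.015]
tool_rot: [-0.005, 0.775, 0.631, -0.003]
contact_force: [-17.1, 4.0, 23.8]
gripper_width: 0.032
t: 17.5
eef_pos: [0.6097, -0.1667, 0.015]
tool_rot: [-0.005, 0.775, 0.631, -0.003]
contact_force: [-16.8, 3.4, 24.4]
gripper_width: 0.032
```

```bash
python3 -m handwheel '[[[0,0,-0.8],[0,0,0],1],[[0,1,-0.8],[0,0,0],1],[[0,2,-0.8],[0,0,0],1],[[0,3,-0.8],[0,0,0],1],[[0,4,-0.8],[0,0,0],1],[[0,4,-0.8],[0,0,0],1]]'; python3 -m handwheel '[[[0,1,0],[0,0,0],1],[[0,2,0],[0,0,0],1],[[0,2,0],[0,0,0],1]]'
```

```text
t: 18.0
eef_pos: [0.6154, -0.1676, 0.0151]
tool_rot: [-0.004, 0.775, 0.632, -0.002]
contact_force: [-8.7, 1.5, 11.6]
gripper_width: 0.031
t: 18.25
eef_pos: [0.6174, -0.1679, 0.0151]
tool_rot: [-0.004, 0.775, 0.632, -0.002]
contact_force: [-9.1, 1.8, 11.8]
gripper_width: 0.027
```

```bash
python3 -m handwheel '[[[0,1,0],[0,0,0],1],[[0,2,0],[0,0,0],1],[[0,2,0],[0,0,0],1]]'; python3 -m handwheel '[[[0,1,0],[0,0,0],1],[[0,2,0],[0,0,0],1],[[0,2,0],[0,0,0],1]]'
python3 - <<'E'
from h import *; import pickle
o=readout.get_obs();p=viewer.read_camera("wrist"); 
pickle.dump((p,o),open("w7.pkl","wb")); cv2.imwrite("pics/w7.png",p["frame"][:400,100:,::-1])
E
```

```text
t: 18.5
eef_pos: [0.6189, -0.1683, 0.0151]
tool_rot: [-0.004, 0.775, 0.632, -0.002]
contact_force: [-11.9, 2.5, 14.0]
gripper_width: 0.031
t: 18.75
eef_pos: [0.6189, -0.1682, 0.0151]
tool_rot: [-0.006, 0.775, 0.632, -0.003]
contact_force: [-16.5, 4.3, 20.6]
gripper_width: 0.03
```

View pics/w7.png

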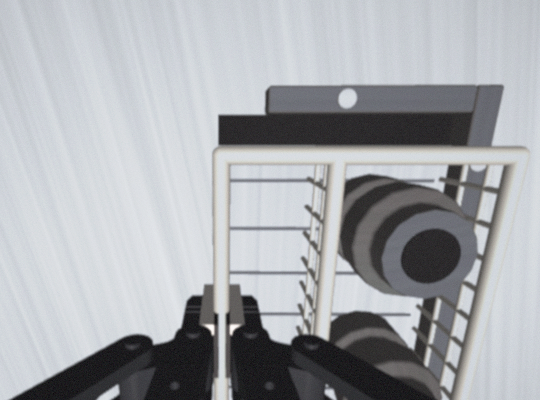

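```bash
python3 - <<'E'
from h import *; import pickle
p,o=pickle.load(open("w7.pkl","rb")); print(yaw(o))
b=fit(p,o,[(314,148),(628,148)],RIM[:2],[.66,-.17,-11])
d=fit(p,o,[(367,87),(603,86)],[(-.03,.089,.014),(.06,.089,.014)],[.66,-.17,-11])
d=fit(p,o,[(369,112),(571,113)],[(-.03,.079,.014),(.05,.079,.014)],[.66,-.17,-11])
E
```

```text
-11.661407587531931
pose [  0.6642  -0.1793 -11.7557] res px [[-2.6, 0.0], [2.6, 0.6]]
pose [  0.665   -0.1768 -11.5796] res px [[-0.5, -0.0], [0.5, 0.1]]
pose [  0.665   -0.176  -12.1137] res px [[-2.0, -0.1], [1.9, 0.4]]
```

Basket_a has reached the back stop: its position stalls while the force rises, and the basket fit (0.664, -0.179, -11.8°) matches the dock fit (0.665, -0.177, -11.6°). I'll release it and fetch basket_b.

```bash
python3 -m handwheel '[[[0,0,0],[0,0,0],0.8],[[0,0,0],[0,0,0],0.6],[[0,0,0],[0,0,0],0.4],[[0,0,0],[0,0,0],0.4],[[0,0,-12],[0,0,0],0.4],[[0,0,-35],[0,0,0],0.4],[[0,0,-65],[0,0,0],0.4],[[0,0,-95],[0,0,0],0.4],[[0,0,-105],[0,0,0],0.4],[[0,0,-105],[0,0,0],0.4]]'
python3 - <<'E'
from h import *; import pickle
o=readout.get_obs();p=viewer.read_camera("wrist"); pickle.dump((p,o),open("w8.pkl","wb")); cv2.imwrite("pics/w8.png",p["frame"][:,:,::-1])
goto(.4545,-.3255,.10,-11.5)
E
```

```text
t: 19.63
eef_pos: [0.6278, -0.1708, 0.1247]
tool_rot: [0.002, 0.775, 0.632, 0.002]
contact_force: [0.3, -0.3, -0.7]
gripper_width: 0.303
now [ 0.6265 -0.1702  0.1224] yaw -11.62 t 19.68 shift [-186.8 -137.3   21.8] turn [ 0.19 -0.02 -0.12]
```

View pics/w8.png

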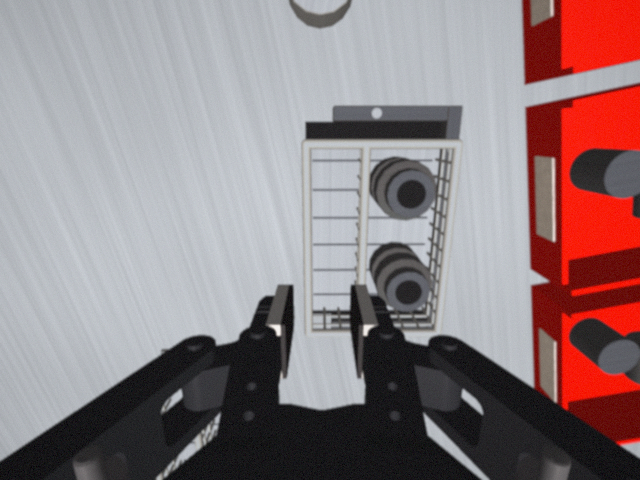

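```bash
python3 -m handwheel '[[[-32,-23,0],[0,0,0],0.4],[[-64,-46,0],[0,0,0],0.4],[[-96,-69,0],[0,0,0],0.4],[[-128,-92,0],[0,0,0],0.4],[[-160,-115,0],[0,0,0],0.4],[[-187,-137,0],[0,0,0],0.4],[[-187,-137,10],[0,0,0],0.4],[[-187,-137,22],[0,0,0],0.4],[[-187,-137,22],[0,0,0],0.4],[[-187,-137,22],[0,0,0],0.4]]' 90
python3 - <<'E'
from h import *; import pickle
o=readout.get_obs();p=viewer.read_camera("wrist"); pickle.dump((p,o),open("w9.pkl","wb")); cv2.imwrite("pics/w9.png",p["frame"][:400,150:550,::-1])
goto(.4545,-.3255,.0145,-11.5)
E
```

```text
t: 20.52
eef_pos: [0.4538, -0.3237, 0.0969]
tool_rot: [-0.002, 0.774, 0.633, -0.0]
contact_force: [0.2, 0.7, 0.4]
gripper_width: 0.299
now [ 0.4543 -0.324   0.0976] yaw -11.48 t 20.57 shift [-1.5  0.6 83.1] turn [-0.09 -0.06  0.02]
```

View pics/w9.png

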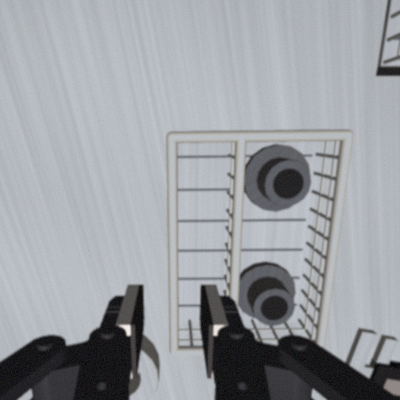

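```bash
python3 - <<'E'
from h import *; import pickle
p,o=pickle.load(open("w9.pkl","rb"))
b=fit(p,o,[(317,132),(501,131),(470,347),(321,352)],RIM,[.5,-.33,-11])
a=np.radians(b[2]); g=b[:2]-.048*np.array([np.cos(a),np.sin(a)]); print(g); goto(*g,.0145,b[2])
E
```

```text
pose [  0.5008  -0.3282 -10.8174] res px [[-1.3, -1.6], [0.9, -3.0], [2.1, 5.5], [-1.7, 1.7]]
[ 0.45365849 -0.31914366]
now [ 0.4543 -0.324   0.0976] yaw -11.48 t 20.57 shift [ 4.6 -1.5 83.1] turn [-0.09 -0.06 -0.66]
```

```bash
python3 -m handwheel '[[[2,-1,20],[0,0,-0.3],0.4],[[2,-1,42],[0,0,-0.3],0.4],[[2,-1,60],[0,0,-0.3],0.4],[[2,-1,72],[0,0,-0.3],0.4],[[2,-1,80],[0,0,-0.3],0.4],[[2,-1,82],[0,0,-0.3],0.4],[[2,-1,82],[0,0,-0.3],0.4],[[2,-1,82],[0,0,-0.3],0.6],[[2,-1,82],[0,0,-0.3],0.8],[[2,-1,82],[0,0,-0.3],1],[[2,-1,82],[0,0,-0.3],1],[[2,-1,82],[0,0,-0.3],1],[[2,-1,82],[0,0,-0.3],1]]' 90
python3 - <<'E'
from h import *
for g in [(.465,-.15,-11.5),(.49,0,-12.5),(.505,.12,-14.2),(.512,.214,-14.2)]: goto(g[0],g[1],.0155,g[2])
E
```

```text
t: 21.65
eef_pos: [0.4537, -0.3239, 0.0177]
tool_rot: [0.001, 0.773, 0.634, 0.0]
contact_force: [-0.1, 1.0, 6.2]
gripper_width: 0.029
now [ 0.4537 -0.3239  0.0177] yaw -11.31 t 21.65 shift [172.7 -23.    2.1] turn [0.1  0.02 0.19]
now [ 0.4537 -0.3239  0.0177] yaw -11.31 t 21.65 shift [324.7 -27.9   2. ] turn [0.1  0.02 1.19]
now [ 0.4537 -0.3239  0.0177] yaw -11.31 t 21.65 shift [445.3 -36.8   2. ] turn [0.1  0.02 2.89]
now [ 0.4537 -0.3239  0.0177] yaw -11.31 t 21.65 shift [538.8 -48.4   1.9] turn [0.1  0.02 2.89]
```

```bash
python3 -m handwheel '[[[3,0,0],[0,0,0],1],[[9,-1,0],[0,0,0],1],[[18,-2,0],[0,0,0],1],[[29,-4,0],[0,0,0],1],[[41,-6,0],[0,0,0],1],[[54,-8,0],[0,0,0],1],[[67,-10,0],[0,0,0],1],[[80,-12,0],[0,0,0],1],[[93,-14,0],[0,0,0],1],[[106,-15,0],[0,0,0],1],[[119,-17,0],[0,0,0],1],[[132,-18,0],[0,0,0],1],[[145,-20,0],[0,0,0.1],1],[[158,-21,0],[0,0,0.2],1],[[171,-22,0],[0,0,0.3],1],[[184,-23,0],[0,0,0.4],1],[[197,-24,0],[0,0,0.5],1],[[210,-24,0],[0,0,0.5],1],[[223,-25,0],[0,0,0.6],1],[[236,-25,0],[0,0,0.7],1]]'
python3 - <<'E'
from h import *
for g in [(.49,0,-12.5),(.505,.12,-14.2),(.512,.214,-14.2)]: goto(g[0],g[1],.0175,g[2])
E
```

```text
t: 23.32
eef_pos: [0.4756, -0.0893, 0.0177]
tool_rot: [0.002, 0.778, 0.628, 0.0]
contact_force: [-1.1, -8.1, 8.3]
gripper_width: 0.03
now [ 0.4756 -0.0893  0.0177] yaw -12.24 t 23.32 shift [90.3 -4.9 -0. ] turn [0.19 0.11 0.26]
now [ 0.4756 -0.0893  0.0177] yaw -12.24 t 23.32 shift [210.7 -15.6  -0.3] turn [0.19 0.11 1.96]
now [ 0.4756 -0.0893  0.0177] yaw -12.24 t 23.32 shift [304.1 -28.7  -0.5] turn [0.19 0.11 1.96]
```

```bash
python3 -m handwheel '[[[13,-1,0],[0,0,0],1],[[26,-2,0],[0,0,0.1],1],[[39,-3,0],[0,0,0.2],1],[[52,-4,0],[0,0,0.3],1],[[65,-5,0],[0,0,0.4],1],[[78,-6,0],[0,0,0.6],1],[[91,-7,0],[0,0,0.8],1],[[104,-8,0],[0,0,1],1],[[117,-9,0],[0,0,1.1],1],[[130,-10,0],[0,0,1.2],1],[[143,-11,0],[0,0,1.4],1],[[156,-12,0],[0,0,1.6],1],[[169,-13,0],[0,0,1.7],1],[[182,-14,0],[0,0,1.8],1],[[195,-15,0],[0,0,1.8],1],[[208,-16,0],[0,0,1.8],1],[[221,-18,0],[0,0,1.8],1],[[234,-20,0],[0,0,1.8],1],[[247,-22,0],[0,0,1.8],1],[[259,-24,0],[0,0,1.8],1]]'
python3 -m handwheel '[[[10,-2,0],[0,0,0],1],[[19,-3,0],[0,0,0],1],[[27,-4,0],[0,0,0],1],[[33,-5,0],[0,0,0],1],[[37,-5,0],[0,0,0],1],[[39,-5,0],[0,0,0],1],[[40,-5,0],[0,0,0],1],[[40,-5,0],[0,0,0],1]]'
python3 - <<'E'
from h import *; import pickle
goto(.512,.214,.0175,-14.2); goto(.6235,.186,.0175,-14.2)
o=readout.get_obs();p=viewer.read_camera("wrist"); pickle.dump((p,o),open("w10.pkl","wb")); cv2.imwrite("pics/w10.png",p["frame"][:400,100:,::-1])
E
```

```text
t: 24.98
eef_pos: [0.5065, 0.1685, 0.0177]
tool_rot: [0.002, 0.788, 0.615, 0.0]
contact_force: [0.8, -9.5, 11.1]
gripper_width: 0.031
t: 25.65
eef_pos: [0.5105, 0.2074, 0.0177]
tool_rot: [0.001, 0.788, 0.615, -0.001]
contact_force: [-1.8, -10.8, 14.4]
gripper_width: 0.027
now [0.5105 0.2074 0.0177] yaw -14.08 t 25.65 shift [ 6.8 -0.1  0.1] turn [0.05 0.16 0.12]
now [0.5105 0.2074 0.0177] yaw -14.08 t 25.65 shift [  6.8 114.8   0.2] turn [0.05 0.16 0.12]
```

View pics/w10.png

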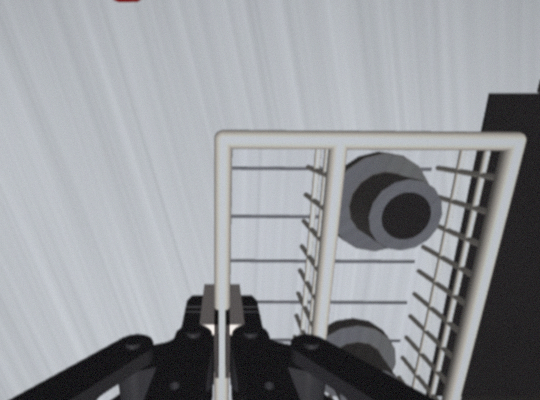

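```bash
python3 - <<'E'
from h import *; import pickle
p,o=pickle.load(open("w10.pkl","rb"))
b=fit(p,o,[(315,132),(627,133)],RIM[:2],[.56,.2,-14])
a=np.radians(b[2]);u=np.array([np.cos(a),np.sin(a)]);v=np.array([-u[1],u[0]])
t=o["eef_pos"][:2]-b[:2]; print("TCP in basket",t@u,t@v,"yaw rel",b[2]-yaw(o))
d=(.6705,.1765,-14.2)
e=np.radians(d[2]); U=np.array([np.cos(e),np.sin(e)]);V=np.array([-U[1],U[0]]); w=b[:2]-np.array(d[:2]); print("basket in dock",w@U,w@V,b[2]-d[2])
E
```

```text
pose [  0.5569   0.199  -14.3051] res px [[-0.7, 0.0], [0.7, 0.2]]
TCP in basket -0.04701398544082015 -0.003380369325935504 yaw rel -0.22074872348812846
basket in dock -0.11568073314825239 -0.0060377736712990465 -0.10511942312826328
```

```bash
python3 -m handwheel '[[[1,3,-0.3],[0,0,0],1],[[3,9,-0.6],[0,0,0],1],[[5,18,-0.8],[0,0,0],1],[[5,28,-1],[0,0,0],1],[[5,39,-1],[0,0,0],1],[[5,50,-1],[0,0,0],1],[[5,61,-1],[0,0,0],1],[[5,72,-1],[0,0,0],1],[[5,82,-1],[0,0,0],1],[[5,91,-1],[0,0,0],1],[[5,98,-1],[0,0,0],1],[[5,103,-1],[0,0,0],1],[[5,106,-1],[0,0,0],1],[[5,107,-1],[0,0,0],1],[[5,107,-1],[0,0,0],1]]'
python3 -m handwheel '[[[0,1,0],[0,0,0],1],[[0,2,0],[0,0,0],1],[[0,3,0],[0,0,0],1],[[0,4,0],[0,0,0],1],[[0,4,0],[0,0,0],1]]'
```

```text
t: 26.95
eef_pos: [0.613, 0.1919, 0.0177]
tool_rot: [-0.002, 0.787, 0.617, -0.001]
contact_force: [-5.5, 1.3, 7.7]
gripper_width: 0.028
t: 27.37
eef_pos: [0.6164, 0.1912, 0.0177]
tool_rot: [-0.002, 0.787, 0.617, -0.001]
contact_force: [-7.8, 1.3, 7.5]
gripper_width: 0.031
```

```bash
python3 -m handwheel '[[[-1,0,0],[0,0,0],1],[[-2,1,0],[0,0,0],1],[[-3,2,0],[0,0,0],1],[[-5,3,0],[0,0,0],1],[[-6,4,0],[0,0,0],1],[[-6,5,0],[0,0,0],1],[[-6,5,0],[0,0,0],1]]'
python3 -m handwheel '[[[0,1,0],[0,0,0],1],[[0,2,0],[0,0,0],1],[[0,2,0],[0,0,0],1]]'
python3 - <<'E'
from h import *; import pickle
o=readout.get_obs();p=viewer.read_camera("wrist"); pickle.dump((p,o),open("w11.pkl","wb")); cv2.imwrite("pics/w11.png",p["frame"][:400,100:,::-1]); print(yaw(o))
E
```

```text
t: 27.95
eef_pos: [0.6217, 0.1838, 0.0177]
tool_rot: [-0.001, 0.787, 0.617, -0.0]
contact_force: [-2.5, 3.8, 4.3]
gripper_width: 0.025
t: 28.2
eef_pos: [0.6229, 0.1832, 0.0177]
tool_rot: [-0.001, 0.787, 0.617, -0.001]
contact_force: [-5.7, 2.8, 7.1]
gripper_width: 0.029
-13.782252300931791
```

View pics/w11.png

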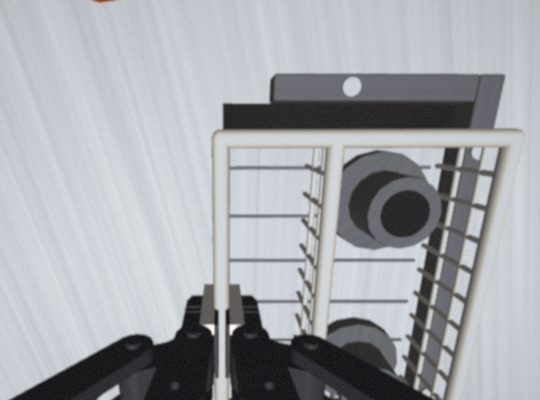

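```bash
python3 - <<'E'
from h import *; import pickle
p,o=pickle.load(open("w11.pkl","rb"))
b=fit(p,o,[(313,131),(624,131)],RIM[:2],[.66,.18,-14])
d=fit(p,o,[(374,76),(604,75)],[(-.03,.089,.014),(.06,.089,.014)],[.66,.18,-14])
E
python3 -m handwheel '[[[0,1,0],[0,0,-0.2],1],[[0,2,0],[0,0,-0.3],1],[[0,2,0],[0,0,-0.3],1]]'
python3 -m handwheel '[[[0,1,0],[0,0,0],1],[[0,2,0],[0,0,0],1],[[0,2,0],[0,0,0],1]]'
```

```text
pose [  0.6688   0.1756 -13.861 ] res px [[-1.5, 0.0], [1.4, 0.4]]
pose [  0.6723   0.1765 -13.6898] res px [[-1.4, -0.1], [1.4, 0.3]]
t: 28.5
eef_pos: [0.6243, 0.1826, 0.0178]
tool_rot: [-0.002, 0.785, 0.619, -0.001]
contact_force: [-7.7, 3.1, 9.0]
gripper_width: 0.028
t: 28.75
eef_pos: [0.6243, 0.1826, 0.0177]
tool_rot: [-0.003, 0.785, 0.619, -0.003]
contact_force: [-14.0, 4.5, 14.7]
gripper_width: 0.031
```

```bash
python3 -m handwheel '[[[0,0,0],[0,0,0.5],1],[[0,1,0],[0,0,0.9],1],[[0,2,0],[0,0,0.9],1],[[0,2,0],[0,0,0.9],1]]'
python3 -m handwheel '[[[0,1,0],[0,0,0],1],[[0,3,0],[0,0,0],1],[[0,3,0],[0,0,0],1]]'
python3 - <<'E'
from h import *
o=readout.get_obs();print(yaw(o),o["torque"].round(2))
E
```

```text
t: 29.08
eef_pos: [0.625, 0.1831, 0.0177]
tool_rot: [-0.004, 0.79, 0.614, -0.003]
contact_force: [-18.5, 4.9, 18.1]
gripper_width: 0.03
t: 29.33
eef_pos: [0.6249, 0.1831, 0.0177]
tool_rot: [-0.006, 0.789, 0.614, -0.006]
contact_force: [-27.6, 5.9, 27.8]
gripper_width: 0.029
-14.256134376254122 [1.06 4.92 0.19]
```

```bash
python3 -m handwheel '[[[0,0,0],[0,0,0],0.8],[[0,0,0],[0,0,0],0.6],[[0,0,0],[0,0,0],0.4],[[0,0,0],[0,0,0],0.4],[[0,0,-12],[0,0,0],0.4],[[0,0,-35],[0,0,0],0.4],[[0,0,-65],[0,0,0],0.4],[[0,0,-105],[0,0,0],0.4],[[0,0,-145],[0,0,0],0.4],[[0,0,-180],[0,0,0],0.4],[[0,0,-180],[0,0,0],0.4]]'
python3 - <<'E'
from h import *
goto(.35,.5,.23,55)
E
```

```text
t: 30.25
eef_pos: [0.6381, 0.1795, 0.2068]
tool_rot: [0.002, 0.791, 0.612, 0.006]
contact_force: [2.3, -1.0, 1.1]
gripper_width: 0.305
now [0.6381 0.1795 0.2068] yaw -14.54 t 30.25 shift [ 238.1 -359.   -25.6] turn [ 8.400e-01  3.000e-02 -6.953e+01]
```

```bash
python3 -m handwheel '[[[22,-33,-5],[0,0,-6],0.4],[[44,-66,-10],[0,0,-12],0.4],[[66,-99,-15],[0,0,-19],0.4],[[88,-132,-20],[0,0,-26],0.4],[[110,-165,-25],[0,0,-32],0.4],[[132,-198,-30],[0,0,-38],0.4],[[154,-231,-30],[0,0,-45],0.4],[[176,-264,-30],[0,0,-51],0.4],[[198,-297,-30],[0,0,-57],0.4],[[220,-330,-30],[0,0,-63],0.4],[[238,-359,-30],[0,0,-69],0.4],[[238,-359,-30],[0,0,-69],0.4],[[238,-359,-30],[0,0,-69],0.4],[[238,-359,-30],[0,0,-69],0.4]]'
python3 - <<'E'
from h import *
p=viewer.read_camera("top"); import pickle; pickle.dump(p,open("t12.pkl","wb"))
a=p["frame"][155:240,215:450,::-1]; cv2.imwrite("pics/t12.png",cv2.resize(a,None,fx=3.4,fy=3.4,interpolation=cv2.INTER_CUBIC))
for t,z in [("plug",.03),("stray",.03),("case",.04),("ring_gauge",.01),("caliper",0),("wrench",0)]:
    r=viewer.search_frame(p,t); print(t,[(round(q["score"],2),onplane(p,[q["rect"][:2]],z)[0,:2].round(3)) for q in r[:2]])
E
```

```text
t: 31.42
eef_pos: [0.3459, 0.499, 0.2279]
tool_rot: [0.001, 0.305, 0.952, -0.0]
contact_force: [0.4, -0.2, 0.2]
gripper_width: 0.3
plug [(0.58, array([ 0.66 , -0.012])), (0.44, array([0.676, 0.168]))]
stray [(0.78, array([0.388, 0.061]))]
case [(0.76, array([0.39 , 0.416]))]
ring_gauge [(0.71, array([ 0.39 , -0.421]))]
caliper [(0.95, array([ 0.635, -0.476])), (0.17, array([ 0.669, -0.011]))]
wrench [(0.84, array([0.654, 0.466])), (0.63, array([0.684, 0.125]))]
```

View pics/t12.png

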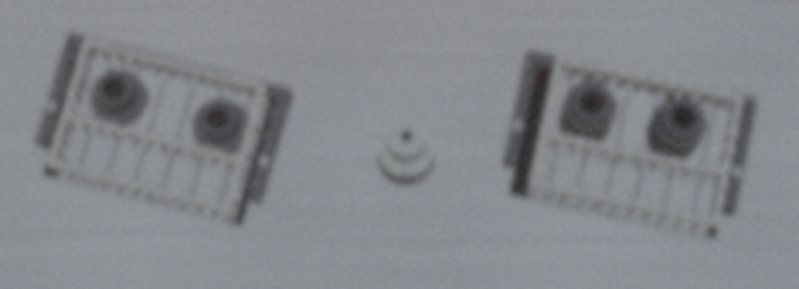

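```bash
python3 - <<'E'
from h import *; import pickle
p=pickle.load(open("t12.pkl","rb"))
f=lambda l:np.array(l)/3.4+[215,155]
print("left B");fit(p,None,f([(50,170),(88,42),(272,88),(238,220)]),RIM,[.67,.17,-14])
print("right A");fit(p,None,f([(525,190),(560,65),(735,100),(712,230)]),RIM,[.66,-.17,-11])
a0=cv2.imread("pics/top0.png",0).astype(np.float32); a1=cv2.cvtColor(p["frame"],cv2.COLOR_RGB2GRAY).astype(np.float32)
for n,(x,y,z0,yw) in {"A->a dock":(.670,.1765,.045,-14.2),"b dock":(.664,-.1755,.045,-11.2)}.items():
    # compare slot half (rim front + cross wall) before/after
    e=np.radians(yw);U=np.array([np.cos(e),np.sin(e)]);V=np.array([-U[1],U[0]])
    q=[np.r_[np.array([x,y])+U*i+V*j,z0] for i,j in [(-.06,.09),(-.004,.09),(-.004,-.09),(-.06,-.09)]]
    m=np.zeros_like(a0,np.uint8); cv2.fillPoly(m,[proj(p,np.array(q)).astype(int)],255)
    W=np.eye(2,3,dtype=np.float32)
    c=cv2.proj if 0 else None
    cc,W=cv2.findTransformECC(a0,a1,W,cv2.MOTION_EUCLIDEAN,(3,200,1e-6),m,3)
    cen=proj(p,[[x,y,.045]])[0]; c2=W[:,:2]@cen+W[:,2]
    d=(onplane(p,[c2],.045)-onplane(p,[cen],.045))[0,:2]*1000
    print(n,"cc",round(cc,3),"shift mm along dock x,y",(d@U).round(1),(d@V).round(1),"rot deg",np.degrees(np.arctan2(W[1,0],W[0,0])).round(2))
    for nm,zz in (("corner check",0),):pass
E
```

```text
left B
pose [  0.6665   0.1697 -13.6793] res px [[0.7, 0.1], [0.6, 0.6], [-0.4, 0.3], [-0.9, -0.9]]
right A
pose [  0.6587  -0.1772 -11.8454] res px [[-0.0, 0.1], [-2.0, -1.0], [1.5, 0.4], [0.5, 0.4]]
A->a dock cc 0.924 shift mm along dock x,y 5.9 0.5 rot deg -1.85
b dock cc 0.846 shift mm along dock x,y 6.1 -4.0 rot deg 2.03
```

```bash
python3 - <<'E'
from h import *; import pickle
p,o=pickle.load(open("w8.pkl","rb"))
b=fit(p,o,[(303,141),(462,141),(435,332),(306,331)],RIM,[.66,-.17,-11])
d=fit(p,o,[(333,106),(462,106)],[(-.03,.089,.014),(.06,.089,.014)],[.66,-.17,-11])
goto(.636,.172,.19,-14.2)
E
```

```text
pose [  0.6641  -0.1783 -12.2243] res px [[-1.2, -3.5], [0.8, -1.9], [3.4, 4.0], [-2.9, 4.2]]
pose [  0.6649  -0.1765 -11.6673] res px [[-0.7, -0.0], [0.7, 0.1]]
now [0.3455 0.4992 0.2277] yaw 54.48 t 31.77 shift [-426.6  -97.5   37.8] turn [1.000e-02 1.000e-02 6.868e+01]
```

```bash
python3 -m handwheel '[[[-40,-9,4],[0,0,6],0.4],[[-80,-18,8],[0,0,13],0.4],[[-120,-27,12],[0,0,20],0.4],[[-160,-36,16],[0,0,27],0.4],[[-200,-45,20],[0,0,34],0.4],[[-240,-55,24],[0,0,41],0.4],[[-280,-64,28],[0,0,48],0.4],[[-320,-73,32],[0,0,55],0.4],[[-360,-82,36],[0,0,62],0.4],[[-400,-91,38],[0,0,68],0.4],[[-427,-97,38],[0,0,69],0.4],[[-427,-97,38],[0,0,69],0.4],[[-427,-97,38],[0,0,69],0.4],[[-427,-97,38],[0,0,69],0.4]]'
python3 - <<'E'
from h import *; import pickle
o=readout.get_obs();p=viewer.read_camera("wrist"); pickle.dump((p,o),open("w13.pkl","wb"))
cv2.imwrite("pics/w13.png",cv2.resize(p["frame"][70:310,260:460,::-1],None,fx=2.5,fy=2.5,interpolation=cv2.INTER_CUBIC))
E
```

```text
t: 32.93
eef_pos: [0.6361, 0.1738, 0.1894]
tool_rot: [-0.0, 0.79, 0.613, -0.0]
contact_force: [-0.4, 0.2, -0.1]
gripper_width: 0.301
```

View pics/w13.png

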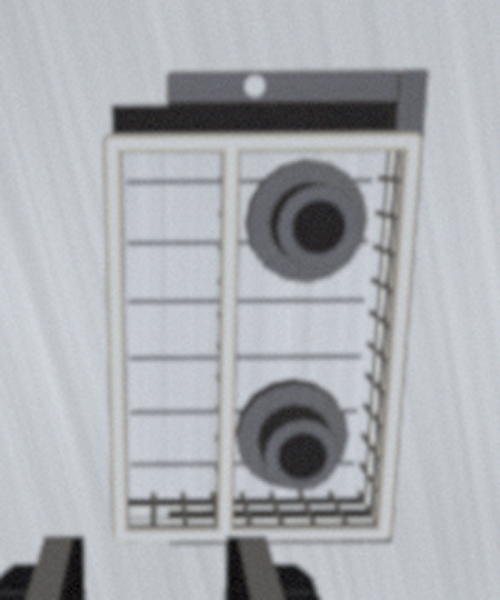

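Basket_b sits in dock_a with both bushes standing. Crop corners are rim (105,135), (421,137), (393,541), (115,537) and dock outer (168,72), (428,70).

```bash
python3 - <<'E'
from h import *; import pickle
p,o=pickle.load(open("w13.pkl","rb"))
f=lambda l:np.array(l)/2.5+[260,70]
b=fit(p,o,f([(105,135),(421,137),(393,541),(115,537)]),RIM,[.66,.17,-14])
d=fit(p,o,f([(168,72),(428,70)]),[(-.03,.089,.014),(.06,.089,.014)],[.66,.17,-14])
e=np.radians(d[2]);U=np.array([np.cos(e),np.sin(e)]);V=np.array([-U[1],U[0]]);w=b[:2]-d[:2];print(w@U*1e3,w@V*1e3)
E
```

```text
pose [  0.6721   0.1748 -14.0931] res px [[0.5, 0.3], [0.7, -1.2], [-1.2, -0.5], [-0.1, 1.6]]
pose [  0.6724   0.1773 -14.0459] res px [[-0.5, 0.0], [0.5, 0.0]]
0.3444534615144414 -2.480297436508971
```

```bash
python3 -c "
from station import bot; print(bot.hand_in())"
```

```text
the job is handed in; nothing more can be done
None
```

The two baskets are swapped and the job is handed in at about 33 s. I gripped each by the front wall of its hand slot and slid it along the bench. basket_b was parked front-right first, then basket_a went into dock_b, then basket_b into dock_a. Each was pushed until it stalled on the back stop, then released, and the arm was clear of everything at hand-in.

**basket_b in dock_a:** The wrist-camera fit puts it 0.3 mm from the fitted home depth, 2.5 mm off centre sideways (clearance is 9 mm), and square to within 0.1°. Both bushes are standing.

**basket_a in dock_b:** The fit puts it about 1 mm from home and about 2 mm off centre. The rim fit disagrees with the dock angle by about 0.5°, with a coarse residual of up to 4 px. Both sleeves are standing.

**Bystanders:** The case, ring gauge, caliper and wrench are within about 6 mm of their first readings. So are the stray and the plug. That is close to the detector's noise, and nothing looked displaced in the pictures.

**Checks that disagreed:**
- The final overhead rim fits were off by up to about 6 mm, and an image-alignment test gave implausible shifts. I set both aside in favour of the wrist camera and the stall against the stop.
- The tool pressed down up to about 32 N (fingers only), most of it while pushing basket_a home. I raised it slightly to relieve that. Pushing basket_b home tilted the tool by about 0.7°, so that basket may have tipped very slightly until release.

I viewed 15 pictures, well over the budget of 10.

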